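Third hand for the rinse station of an autosampler

ROBOT

A 6-joint arm with a two-finger parallel gripper is mounted at the origin on the work surface. World frame = base frame: x ahead of the robot, y to its left, z up, the work surface at z = 0. Lengths are in m, angles in rad, forces in N, time in s.
With the tool pointing down it reaches from about 0.35 to 0.8 m from the base axis. Payload 7.3 kg.
Tool frame: the origin (TCP) lies at the very end of the fingers, on their centre line; the grasp point (between the pads) lies 19 mm behind it (robot.grip_point_offset is the distance from the TCP to the grasp point, in m); z points along the fingers, y is the direction in which the jaws open and shut (so a half turn about z gives the same grasp; the last joint's range is limited). The gripper opens to 85 mm and grips with 20 to 120 N. Pads are 22 mm wide; open, the fingers measure 114 mm over their backs; the gripper's body (76 mm by 85 mm) begins 54 mm behind the grasp point. The pads swing forward as they close: fully open they stand 13 mm farther back than shut.
Start: joints at [-1.471, 0.342, 1.524, -0, 1.275, -0.146], TCP at [0.128, -0.509, 0.231] pointing down, gripper open.
Joint ranges: [-2.53, 2.53], [-0.77, 2.02], [0.04, 2.7], [-1, 4.14], [0.28, 2.66], [-3.11, 3.11]. Speed limits (rad/s): [2.57, 2.57, 3.14, 3.14, 3.14, 3.14].

INTERFACE

Orientations are given as a 3x3 rotation matrix whose columns are the frame's x, y, z axes.
In Python, from station import robot gives the robot as it stands. The module is installed in compiled form; this text tells all that it offers.
- The arm moves only by the tool servo_tool, never from a script. Its argument "series" is a list of rows, each a list of 5 numbers: the opening, from 0 (shut) to 1 (fully open), then the shift along the world's x, y, z in mm, then the turn about the world's z in degrees. In form: [[fingers, x, y, z, yaw], ...]. A call has exactly 5 rows; each row shifts and turns the commanded pose from where the row before left it; what a row does not reach is not made up. A row lasts 1/12 s, in which the tool goes at most 41.7 mm and 7.16 degrees, less where a joint would pass 70% of its speed; a pose out of reach is approached as far as the arm can. A call is refused whole if a number of a shift passes 41.7 or a number of a turn 7.16, either way. A call with a gripper value outside its range is refused whole. The fingers move at their own pace and stop on an object; "force" is the grip in N (left out, the last holds). Time passes only in rows, so rows that do not move let the fingers close, or fill a call up. It gives the time, the measured TCP pose, the force and the opening at its end, in the units of the state.
- robot.read_state(): the state, without advancing time (a new reading comes with each control period).
- robot.read_camera(name): name is "side" or "top"; returns (picture, depth): 480x640x3 uint8, red, green, blue; 480x640 float32, m along the optical axis (not along the pixel's ray), 0 where there is no reading.
- robot.camera_model(name): a dict with "fx", "fy", "cx", "cy" (pixels), "k1" (the pictures are not rectified: a ray, as slopes to the right and down, at radius r is drawn at 1 + k1 r^2 times it, then the intrinsics apply), "rvec" (rotation vector, rad) and "tvec" (3), from world to camera coordinates, as OpenCV has them. Camera axes: x right, y down, z forward; pixel columns grow to the right and rows downward; lengths in m; the calibration is good to about 2 mm. A picture is of the moment at which its call begins. camera_model takes no time and is no camera call.
- robot.close_job(): hands the job in, once; it reports no verdict.
The state is a dict: "clock": time; "joints": joint angles; "joint_velocities": joint speeds; "effort": joint torques, N m; "position": TCP position; "tool_rot": TCP orientation; "wrist_force": force on the tool from outside, world axes, zero at the start; "torque": the same for the moment, N m; "gripper_width": finger opening in m.
Only numpy, scipy, OpenCV 4.12 (cv2) and the standard library are available. Lean on these libraries where they do the work, as an engineer would, in place of code of your own. Each camera call takes 0.05 s, during which the arm holds its last target.

TASK

I want to screw the white rinse station back onto the autosampler and need a third hand: lift it up and off its two pegs on the grey spares panel, carry it to the upright aluminium flange at the front of the sampler and press its steel back plate gently and flat against the flange, upright, with the flange's two threaded holes in the middle of the plate's two slots. Keep a steady push of about 10 N and finish still holding and pushing it there in the gripper, for it has nothing else to rest on; do not ram the flange, and leave the black holder beside it and everything else on the bench where they are.

Things in the scene. Friction and masses are not known exactly. Their poses are not given: they have to be found in the camera images.
- rinse_grip (a point): Rinse station: centre of its white plastic block, the place to grip it (44 along x, 40 along y, 50 high; two blue port collars add 7 on top, a thin drain stub 12 below). x points from the block to its back plate (away from the robot as it hangs), y along the plate, z up. About 0.24 kg in all. It hangs on one of the panel's two places and may lean by a degree or two.
- rinse_back (a point): Rinse station: centre of the back face of its upright steel plate (124 along y, 60 high, 5 thick), 44 mm in +x from the block's centre, at the same height; axes as for rinse_grip. A neck 22 wide joins plate and block. The plate has two upright slots, 14 wide and 22 high, centred 46 mm to each side and level with this point; the slots' top edges hang on the pegs.
- rinse: The rinse station as a whole; origin and axes are those of rinse_back.
- mount (a point): Point midway between the two threaded holes (7 mm dark dots, 92 mm apart, level) on the front face of the sampler's flange, 72 mm above the table. x points into the face, level (the direction to push), y along the face, z up. The back plate belongs flat on this face with rinse_back on this point.
- flange: Aluminium flange on the sampler's front: a rigid bare sheet 146 wide, from 34 to 108 mm above the table, no ledge or pin to rest on. Origin on the table below mount, axes as mount. The sampler's base behind it is 52 mm high; sample racks begin 100 mm behind the face, bottles in them reach 145 mm above the table.
- panel: Grey upright panel, 330 wide, 152 high, 8 thick; foot 12 high reaches 55 in front. Origin on the table under the middle of its front face, x points into it, away from the robot. Two places, 80 mm left and right of the middle, each with two 6 mm pegs 92 apart, 125 above the table, 13 long towards -x, ends turned up 6. A hung plate must rise 7 to 15 mm (best 11) to be drawn off along -x.
- holder: Black round cup holder on the same kind of steel plate, hanging at the other place of the panel; not wanted. Origin at the centre of its plate's back face.
- bottle_a: Milky bottle with blue cap standing on the table at the right, 50 across, 105 high; origin under its centre.
- bottle_b: Another such bottle, at the left.
- cap_a: Loose blue cap, 38 across, 17 high, lying on the table; origin under its centre.
- cap_b: Another such cap.
- screwdriver: Grey screwdriver about 190 long lying on the table in front of the robot.
- mouse: Black computer mouse on a blue mat at the left, 105 x 60 x 27.
- table: The bench top, at height 0.

How it is judged:
By the outcome, as a careful person would: the job done as asked, in the order asked, and still so for the second after the job is handed in, while the arm keeps its last pose, push and grip.
It also fails if it takes over 64 s, if anything falls off the work surface, if the arm or the gripper's body presses on something with over 40 N, if the wrist force passes 120 N, or if a joint passes its speed limit or range.

## Working session

There is one attempt and no reset: what is moved stays moved. The work goes in short steps, Python scripts to look and compute and a tool call to move; the robot and the scene stay as the last step left them, time stands still between calls to the robot, and variables do not carry over. Pictures are saved under pics/ and viewed, and the job is handed in when it is done.

Besides the shell and the picture viewer there is one more tool, called in YAML: its name, and indented under it one key for each argument. servo_tool: Moves the arm, as the interface text tells. Its arguments: {"type":"object","properties":{"series":{"type":"array"},"force":{"type":"number"}},"required":["series"]}

```bash
mkdir -p pics
cat > h.py <<'E'
import numpy as np,cv2
from station import robot
def cam(n):
    m=robot.camera_model(n);R=cv2.Rodrigues(np.array(m['rvec'],float))[0];t=np.array(m['tvec'],float).ravel();return m,R,t
def pts(n,depth,uv):
    m,R,t=cam(n);uv=np.atleast_2d(np.array(uv,float))
    xd=np.c_[(uv[:,0]-m['cx'])/m['fx'],(uv[:,1]-m['cy'])/m['fy']]
    x=xd.copy()
    for _ in range(20): x=xd/(1+m['k1']*(x**2).sum(1))[:,None]
    if depth is None: return np.c_[x,np.ones(len(x))]@R, -R.T@t
    d=depth[uv[:,1].round().astype(int),uv[:,0].round().astype(int)]
    return (np.c_[x,np.ones(len(x))]*d[:,None]-t)@R
def cloud(n,depth):
    v,u=np.mgrid[:480,:640];return pts(n,depth,np.c_[u.ravel(),v.ravel()]).reshape(480,640,3)
def proj(n,P):
    m,R,t=cam(n);c=np.atleast_2d(P)@R.T+t;x=c[:,:2]/c[:,2:];x=x*(1+m['k1']*(x**2).sum(1))[:,None]
    return np.c_[x[:,0]*m['fx']+m['cx'],x[:,1]*m['fy']+m['cy']]
def snap(n,tag):
    p,d=robot.read_camera(n);cv2.imwrite(f'pics/{tag}.png',p[:,:,::-1]);np.save(f'{tag}.npy',d);return p,d
E
python3 - <<'E'
from h import *
for n in('side','top'):
    snap(n,n+'0');m,R,t=cam(n);print(n,m,-R.T@t,R[2])
s=robot.read_state();print(s['clock'],s['position'],s['tool_rot'],s['wrist_force'],s['gripper_width'],robot.grip_point_offset)
E
```

```text
side {'fx': 622.7677934665626, 'fy': 622.7677934665626, 'cx': 316.2664761106617, 'cy': 247.7635304356027, 'k1': -0.049528199106196075, 'rvec': array([ 2.23701958, -0.12802881,  0.09264944]), 'tvec': array([-0.46880293,  0.16809964,  1.56600118])} [ 0.3004425  -1.17141229  1.11261894] [ 0.11154438  0.77693109 -0.61962564]
top {'fx': 440.7911911878325, 'fy': 440.7911911878325, 'cx': 320.40452490478054, 'cy': 242.39980013307803, 'k1': -0.07687820052704315, 'rvec': array([ 2.11904715, -2.1646517 ,  0.14190306]), 'tvec': array([0.08157536, 0.4901974 , 1.40831587])} [0.28547764 0.05746572 1.46475317] [ 0.14290075  0.00945652 -0.98969185]
0.1 [ 0.1277282  -0.50885145  0.23070263] [[ 9.69945129e-01  2.43323716e-01 -1.28663001e-04]
 [ 2.43323661e-01 -9.69944184e-01  1.36971009e-03]
 [ 2.08487021e-04 -1.35985038e-03 -9.99999054e-01]] [-0.20836508  0.16458542 -0.42823754] 0.08559446696060438 0.0187
```

View pics/side0.png

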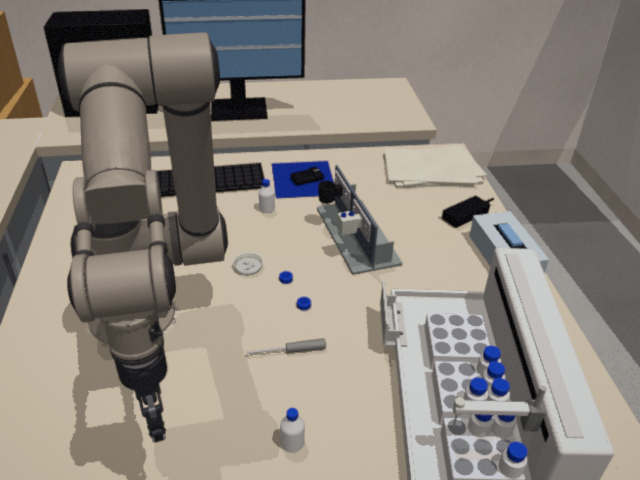

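View pics/top0.png

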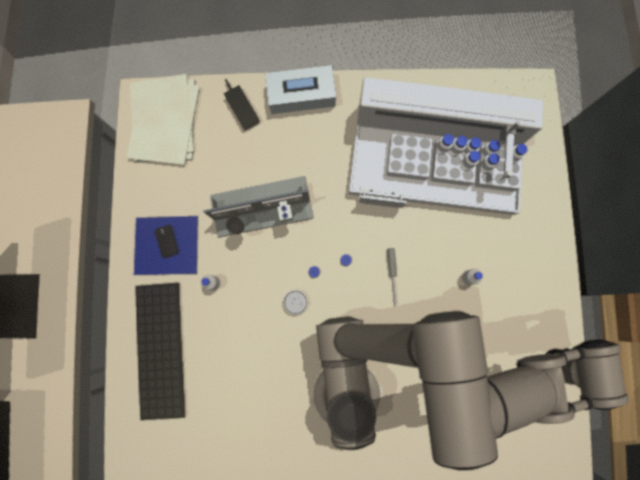

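The side view shows the white rinse station at (348,222) on the panel, the black holder at (330,192), and the flange at about (390,320). In the top view the station is at (285,211) and the flange edge near (383,197). I'll zoom in and build point clouds.

Run:
```python
from h import *
a=cv2.imread('pics/side0.png');b=cv2.imread('pics/top0.png')
c=np.vstack([np.hstack([cv2.resize(a[160:280,310:410],(400,480),interpolation=2)[:300*1+180],cv2.resize(a[270:390,350:450],(400,480),interpolation=2)])])
cv2.imwrite('pics/c1.png',c)
c=np.hstack([cv2.resize(b[170:250,195:325],None,fx=3,fy=3,interpolation=2),cv2.resize(b[160:240,340:470],None,fx=3,fy=3,interpolation=2)]);cv2.imwrite('pics/c2.png',c)
for n in('top','side'):
    d=np.load(n+'0.npy');C=cloud(n,d);np.save('C'+n,C)
    P=C[d>0]
    # panel & flange region
    for nm,zr in(('z',(0.03,0.2)),):
        pass
    print(n,'table z',np.median(P[(abs(P[:,2])<.02),2]))
Ct=np.load('Ctop.npy');Cs=np.load('Cside.npy')
print('top station',Ct[211,285],Ct[205:218:3,278:292:3].reshape(-1,3).round(3))
print('flange top',Ct[197,383],'side',Cs[320,390])
for uv in [(335,175),(375,235),(348,222),(345,190),(366,225)]: print(uv,Cs[uv[1],uv[0]].round(3))
```

```text
top table z 0.0001869879543065646
side table z -8.725399153332566e-05
top station [0.57646667 0.17686779 0.14095912] [[0.616 0.208 0.054]
 [0.598 0.19  0.132]
 [0.596 0.18  0.137]
 [0.594 0.17  0.145]
 [0.625 0.171 0.012]
 [0.587 0.199 0.139]
 [0.586 0.189 0.143]
 [0.584 0.179 0.148]
 [0.586 0.171 0.14 ]
 [0.585 0.161 0.142]
 [0.578 0.199 0.136]
 [0.577 0.189 0.14 ]
 [0.576 0.18  0.142]
 [0.576 0.17  0.145]
 [0.577 0.162 0.135]
 [0.596 0.213 0.009]
 [0.566 0.189 0.145]
 [0.566 0.179 0.148]
 [0.565 0.17  0.149]
 [0.566 0.161 0.146]
 [0.585 0.213 0.01 ]
 [0.558 0.189 0.139]
 [0.556 0.179 0.151]
 [0.557 0.171 0.142]
 [0.557 0.162 0.141]]
flange top [ 0.63986453 -0.14027028  0.03533967] side [ 0.63745401 -0.12404794  0.03846489]
(335, 175) [0.577 0.406 0.129]
(375, 235) [0.639 0.106 0.125]
(348, 222) [0.576 0.16  0.133]
(345, 190) [0.593 0.315 0.133]
(366, 225) [0.622 0.145 0.13 ]
```

View pics/c1.png

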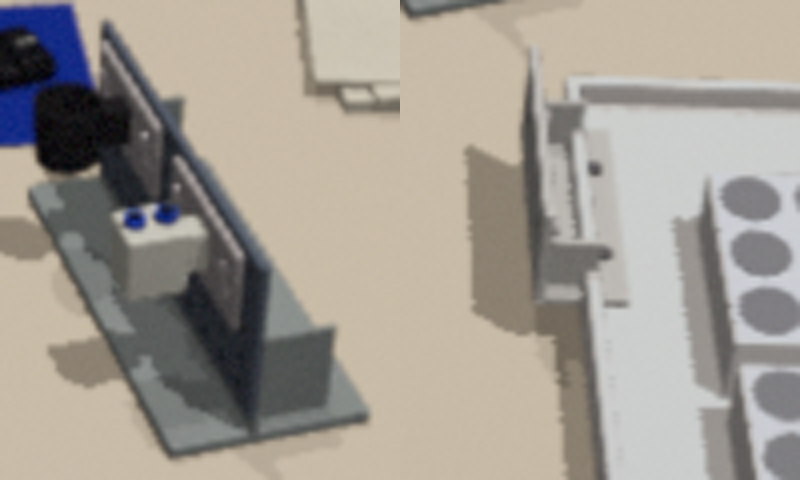

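View pics/c2.png

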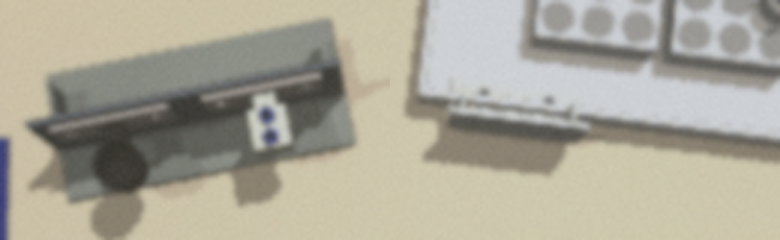

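Run:
```python
from h import *
Ct=np.load('Ctop.npy');Cs=np.load('Cside.npy')
for n,C in(('top',Ct),('side',Cs)):
    P=C.reshape(-1,3)
    F=P[(P[:,0]>.58)&(P[:,0]<.75)&(P[:,1]>-.26)&(P[:,1]<-.03)&(P[:,2]>.02)&(P[:,2]<.2)]
    print(n,len(F),'flange pts by z')
    H=F[F[:,2]>.06]
    print(H.shape,H.min(0),H.max(0))
    for zl in np.arange(.02,.12,.01):
        s=F[(F[:,2]>zl)&(F[:,2]<zl+.01)]
        if len(s): print(round(zl,2),len(s),s[:,0].min().round(3),s[:,1].min().round(3),s[:,1].max().round(3))
    for yl in np.arange(-.24,-.03,.015):
        s=H[(H[:,1]>yl)&(H[:,1]<yl+.015)]
        if len(s): print('y',round(yl,3),len(s),np.percentile(s[:,0],[0,10,50,90]).round(4),s[:,2].max().round(4))
b=cv2.imread('pics/top0.png')
cv2.imwrite('pics/c3.png',cv2.resize(b[180:220,345:415],None,fx=10,fy=10,interpolation=2))
b=cv2.imread('pics/side0.png')
cv2.imwrite('pics/c4.png',cv2.resize(b[275:355,365:425],None,fx=7,fy=7,interpolation=2))
```

```text
top 2752 flange pts by z
(771, 3) [ 0.60229092 -0.25986702  0.06020257] [ 0.7499801  -0.05827141  0.11451013]
0.02 114 0.627 -0.259 -0.031
0.03 1323 0.604 -0.26 -0.031
0.04 304 0.603 -0.259 -0.03
0.05 240 0.603 -0.26 -0.03
0.06 70 0.603 -0.258 -0.06
0.07 110 0.603 -0.259 -0.06
0.08 434 0.602 -0.26 -0.059
0.09 45 0.603 -0.247 -0.058
0.1 95 0.602 -0.199 -0.061
0.11 17 0.603 -0.201 -0.06
y -0.24 74 [0.7001 0.7031 0.7223 0.7426] 0.0899
y -0.225 72 [0.7014 0.7052 0.7243 0.7453] 0.0937
y -0.21 85 [0.6023 0.6036 0.7181 0.7419] 0.1144
y -0.195 102 [0.603  0.605  0.7127 0.7414] 0.112
y -0.18 85 [0.6051 0.607  0.7163 0.7418] 0.1099
y -0.165 76 [0.6069 0.609  0.7155 0.7408] 0.1145
y -0.15 26 [0.6096 0.6103 0.6119 0.6147] 0.1121
y -0.135 26 [0.6117 0.6123 0.6142 0.618 ] 0.1118
y -0.12 27 [0.6137 0.6142 0.6159 0.6189] 0.1095
y -0.105 24 [0.6168 0.6172 0.6181 0.6227] 0.1074
y -0.09 29 [0.6185 0.6191 0.6205 0.6314] 0.11
y -0.075 33 [0.6203 0.6212 0.623  0.6471] 0.1112
y -0.06 3 [0.6241 0.6242 0.6249 0.6254] 0.0994
side 3855 flange pts by z
(1107, 3) [ 0.60409865 -0.25998773  0.0600562 ] [ 0.7499633
[... 237 characters left out ...]
 -0.24 -0.063
0.1 105 0.604 -0.204 -0.054
0.11 27 0.605 -0.2 -0.069
y -0.24 112 [0.7004 0.7019 0.7232 0.745 ] 0.092
y -0.225 114 [0.7025 0.7043 0.7248 0.7446] 0.0894
y -0.21 170 [0.6041 0.6057 0.7068 0.743 ] 0.1104
y -0.195 167 [0.6051 0.6089 0.7113 0.7422] 0.1129
y -0.18 114 [0.607  0.6093 0.7193 0.744 ] 0.1118
y -0.165 70 [0.61   0.6111 0.7176 0.7409] 0.1105
y -0.15 25 [0.6116 0.6129 0.6141 0.6173] 0.1106
y -0.135 21 [0.6138 0.6144 0.6158 0.6198] 0.1124
y -0.12 27 [0.6165 0.617  0.6183 0.6221] 0.1113
y -0.105 25 [0.6191 0.6196 0.6207 0.6294] 0.1117
y -0.09 53 [0.621  0.6219 0.6396 0.6576] 0.1123
y -0.075 43 [0.6232 0.6242 0.6272 0.653 ] 0.1118
y -0.06 4 [0.6255 0.6256 0.6269 0.6302] 0.1078
```

View pics/c3.png

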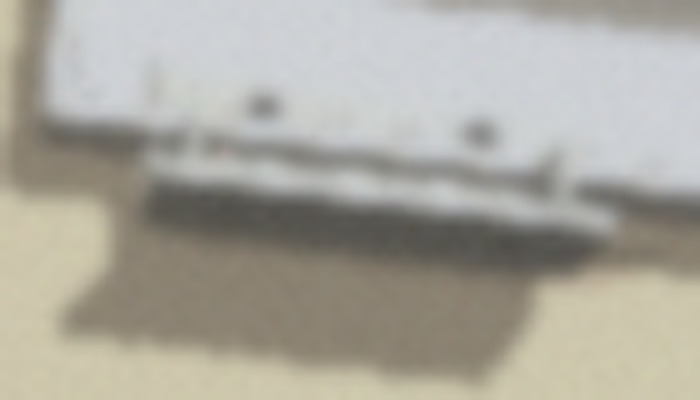

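View pics/c4.png

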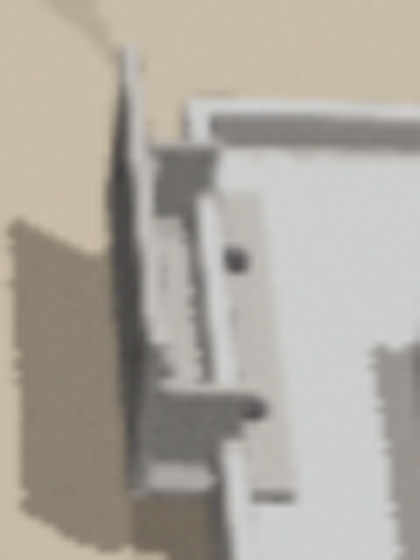

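```bash
cat > fit.py <<'E'
from h import *
def ransac_vert(P,tol=.0015,yawr=(-25,25)):
    # vertical plane x*cos a + y*sin a = c, most inliers, then refine
    best=(0,)
    for a in np.radians(np.arange(yawr[0],yawr[1],.5)):
        s=np.sort(P[:,0]*np.cos(a)+P[:,1]*np.sin(a))
        j=np.searchsorted(s,s+2*tol,side='right')-np.arange(len(s));i=j.argmax()
        if j[i]>best[0]: best=(j[i],a,s[i]+tol)
    n,a,c=best
    for _ in range(5):
        m=abs(P[:,0]*np.cos(a)+P[:,1]*np.sin(a)-c)<tol
        Q=P[m];mu=Q[:,:2].mean(0);w,v=np.linalg.eigh(np.cov((Q[:,:2]-mu).T));nn=v[:,0]*np.sign(v[0,0]);a=np.arctan2(nn[1],nn[0]);c=mu@nn
    return a,c,Q
E
python3 - <<'E'
from fit import *
for n in('top','side'):
    C=np.load('C'+n+'.npy');P=C.reshape(-1,3)
    img=cv2.imread(f'pics/{n}0.png').reshape(-1,3).astype(int)
    g=(P[:,0]>.59)&(P[:,0]<.64)&(P[:,1]>-.225)&(P[:,1]<-.04)&(P[:,2]>.04)&(P[:,2]<.102)
    a,c,Q=ransac_vert(P[g]);l=-Q[:,0]*np.sin(a)+Q[:,1]*np.cos(a)
    print(n,'flange face yaw',np.degrees(a),'c',c,len(Q),'l',np.percentile(l,[0,1,99,100]),'z',Q[:,2].min(),Q[:,2].max())
    # slab ends incl. top edge
    s=P[(P[:,2]>.065)&(P[:,2]<.125)];dd=s[:,0]*np.cos(a)+s[:,1]*np.sin(a)-c;l=-s[:,0]*np.sin(a)+s[:,1]*np.cos(a)
    k=(dd>-.004)&(dd<.006)&(abs(l+.04)<.11);ls=np.sort(l[k]);print('  ends',ls[:4],ls[-4:],'mid',(ls[2]+ls[-3])/2, 'top z',np.percentile(s[k,2],[90,99]))
    lm=(ls[2]+ls[-3])/2;print('  mount',c*np.cos(a)-lm*np.sin(a),c*np.sin(a)+lm*np.cos(a))
    # panel: region
    g=(P[:,0]>.54)&(P[:,0]<.68)&(P[:,1]>.07)&(P[:,1]<.44)&(P[:,2]>.03)&(P[:,2]<.148)
    q=P[g];
    a,c,Q=ransac_vert(q);l=-Q[:,0]*np.sin(a)+Q[:,1]*np.cos(a)
    print(n,'panel-ish yaw',np.degrees(a),'c',c,len(Q),'l',np.percentile(l,[1,99]),'z',np.percentile(Q[:,2],[1,99]))
    dd=q[:,0]*np.cos(a)+q[:,1]*np.sin(a)-c;print('  hist d mm',[(int(e*1000),int(h)) for h,e in zip(*np.histogram(dd,np.arange(-.1,.03,.004))) if h])
    # block
    g=(P[:,0]>.53)&(P[:,0]<.61)&(P[:,1]>.13)&(P[:,1]<.22)&(P[:,2]>.07)&(P[:,2]<.16)
    q=P[g];im=img[g];dd=q[:,0]*np.cos(a)+q[:,1]*np.sin(a)-c;l=-q[:,0]*np.sin(a)+q[:,1]*np.cos(a)
    top=q[:,2]>.13
    print('  block d',np.percentile(dd[dd<-.02],[0,1,5,50]),'l',np.percentile(l[dd<-.02],[0,1,5,50,95,99,100]),'z',np.percentile(q[dd<-.02,2],[1,50,75,90,99]))
E
```

```text
top flange face yaw -8.246827826232238 c 0.6253428368022377 207 l [-0.11437479 -0.11314761  0.03030221  0.03173212] z 0.04004239802570615 0.10198351417066634
  ends [-0.11437479 -0.11396926 -0.11247622 -0.11232271] [0.02964249 0.03035093 0.03119638 0.03206079] mid -0.0410626455435316 top z [0.10954601 0.11353607]
  mount 0.6129864359718726 -0.13033584968612844
top panel-ish yaw 10.130901679494135 c 0.6432093742625352 383 l [-0.00758354  0.31791656] z [0.03123887 0.14660752]
  hist d mm [(-71, 28), (-67, 27), (-63, 15), (-59, 19), (-55, 24), (-51, 24), (-47, 35), (-43, 40), (-39, 39), (-35, 46), (-31, 36), (-27, 18), (-23, 15), (-19, 21), (-15, 27), (-11, 51), (-7, 323), (-3, 253), (0, 207), (4, 11), (8, 3), (24, 1)]
  block d [-0.06992576 -0.06937135 -0.06850808 -0.05169448] l [0.05521226 0.05533668 0.05632569 0.07455148 0.09309887 0.09497265
 0.09524399] z [0.09642556 0.14112449 0.14442293 0.14774262 0.1520551 ]
side flange face yaw -8.386133835983316 c 0.6274981994786781 175 l [-0.11341974 -0.11200593  0.03240642  0.03489784] z 0.040288710697154013 0.10164978531472622
  ends [-0.11511332 -0.1148779  -0.1140731  -0.11302344] [0.03294646 0.03440502 0.03454325 0.0381483 ] mid -0.03983404036329427 top z [0.11005326 0.11219038]
  mount 0.6149792336020645 -0.13092472401676
side panel-ish yaw 10.056761014890979 c 0.6457554341126659 415 l [-0.0106596  0.3094321] z [0.03149074 0.14688849]
  hist d mm [(-71, 31), (-67, 68), (-63, 27), (-59, 55), (-55, 44), (-51, 57), (-47, 57), (-43, 75), (-39, 49), (-35, 56), (-31, 42), (-27, 25), (-23, 33), (-19, 32), (-15, 51), (-11, 124), (-7, 337), (-3, 323), (0, 329), (4, 48), (8, 6), (12, 13), (16, 22), (20, 24), (24, 16)]
  block d [-0.07023771 -0.06938924 -0.06839199 -0.05089961] l [0.04931617 0.05033652 0.05330334 0.06062736 0.08769839 0.09474467
 0.09895711] z [0.09312761 0.12911136 0.14136434 0.14649053 0.15191198]
```

Fits agree between the cameras to within 2 mm:
- Block centre is about (0.574, 0.178, 0.117), and the panel yaw is 10.1°.
- Mount is about (0.614, -0.131, 0.072), yaw -8.3°.

Moving to above the block.

servo_tool:
  series:
    - [1,30,27,0,-1]
    - [1,30,27,0,-1]
    - [1,30,27,0,-1]
    - [1,30,27,0,-1]
    - [1,30,27,0,0]
  force: 40

```text
clock: 0.52
position: [0.2786, -0.3726, 0.2311]
tool_rot: [[0.985, 0.173, -0.0], [0.173, -0.985, 0.0], [-0.0, -0.001, -1.0]]
wrist_force: [0.8, -0.5, 0.6]
gripper_width: 0.0855
```

servo_tool:
  series:
    - [1,30,27,0,0]
    - [1,30,27,0,0]
    - [1,30,27,0,0]
    - [1,30,27,0,0]
    - [1,30,27,0,0]

```text
clock: 0.93
position: [0.4288, -0.2374, 0.2312]
tool_rot: [[0.985, 0.175, -0.0], [0.175, -0.985, 0.0], [-0.0, -0.0, -1.0]]
wrist_force: [0.7, -1.7, 0.2]
gripper_width: 0.085
```

servo_tool:
  series:
    - [1,12,34,0,0]
    - [1,12,34,0,0]
    - [1,12,34,0,0]
    - [1,12,34,0,0]
    - [1,12,34,0,0]

```text
clock: 1.35
position: [0.4879, -0.0674, 0.231]
tool_rot: [[0.985, 0.175, -0.001], [0.175, -0.985, 0.0], [-0.001, -0.0, -1.0]]
wrist_force: [0.4, -0.2, -0.5]
gripper_width: 0.0851
```

servo_tool:
  series:
    - [1,12,34,0,0]
    - [1,12,34,0,0]
    - [1,12,34,0,0]
    - [1,12,34,0,0]
    - [1,12,34,0,0]

```text
clock: 1.77
position: [0.5478, 0.1026, 0.231]
tool_rot: [[0.985, 0.175, -0.001], [0.175, -0.985, -0.0], [-0.001, 0.0, -1.0]]
wrist_force: [0.5, 0.1, -0.0]
gripper_width: 0.0853
```

servo_tool:
  series:
    - [1,8.7,25,0,0]
    - [1,8.7,25,0,0]
    - [1,8.6,25.4,0,0]
    - [1,0,0,-20,0]
    - [1,0,0,-20,0]

```text
clock: 2.18
position: [0.5743, 0.178, 0.1911]
tool_rot: [[0.984, 0.178, 0.002], [0.178, -0.984, 0.0], [0.002, -0.0, -1.0]]
wrist_force: [0.8, 0.1, -0.9]
gripper_width: 0.0856
```

Run:
```python
from fit import *
s=robot.read_state();print(s['position'])
for n in('side','top'):
    p,d=snap(n,n+'1')
    tc=proj(n,s['position'])[0];print(n,tc)
    u,v=int(tc[0]),int(tc[1]);x0,y0=max(0,u-50),max(0,v-40)
    cv2.imwrite(f'pics/z{n}1.png',cv2.resize(p[y0:y0+90,x0:x0+100,::-1],None,fx=6,fy=6,interpolation=2))
```

```text
[0.57434239 0.17801265 0.19108567]
side [347.56099468 200.16200481]
top [283.06500187 208.10373086]
```

View pics/zside1.png

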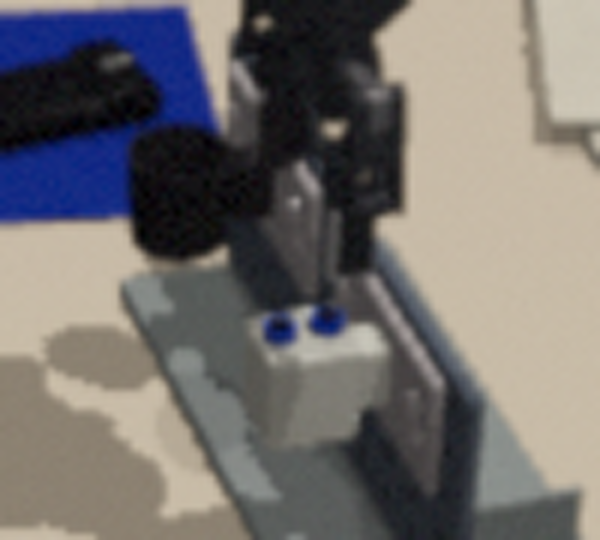

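View pics/ztop1.png

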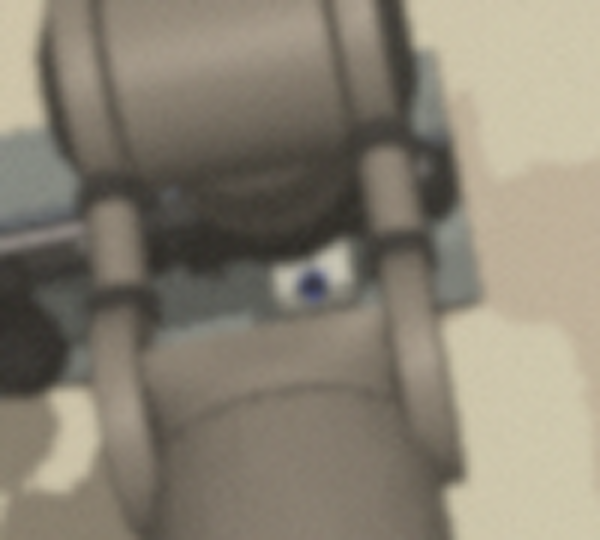

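The side view shows the open fingers just above the white block (block at about (355,225), jaws straddling it), so it is clear to descend.

servo_tool:
  series:
    - [1,0,0,-20,0]
    - [1,0,0,-20,0]
    - [1,0,0,-20,0]
    - [1,0,0,-15,0]
    - [1,0,0,-10,0]

```text
clock: 2.7
position: [0.5734, 0.1757, 0.1055]
tool_rot: [[0.985, 0.174, -0.002], [0.174, -0.985, -0.0], [-0.002, 0.0, -1.0]]
wrist_force: [-0.4, 0.1, 0.0]
gripper_width: 0.0857
```

servo_tool:
  series:
    - [1,0,0,-10,0]
    - [1,0,0,0,0]
    - [0.7,0,0,0,0]
    - [0.65,0,0,0,0]
    - [0.6,0,0,0,0]

```text
clock: 3.12
position: [0.5744, 0.1763, 0.0975]
tool_rot: [[0.985, 0.175, 0.002], [0.175, -0.985, 0.0], [0.002, 0.0, -1.0]]
wrist_force: [1.2, 0.9, 0.1]
gripper_width: 0.0522
```

Run:
```python
from fit import *
s=robot.read_state();print(s['position'],s['gripper_width'],s['wrist_force'])
p,d=snap('side','side2')
cv2.imwrite('pics/zside2.png',cv2.resize(p[170:270,300:400,::-1],None,fx=6,fy=6,interpolation=2))
```

```text
[0.57440912 0.17629437 0.0974618 ] 0.0522417632973179 [1.21938735 0.85884092 0.11196119]
```

View pics/zside2.png

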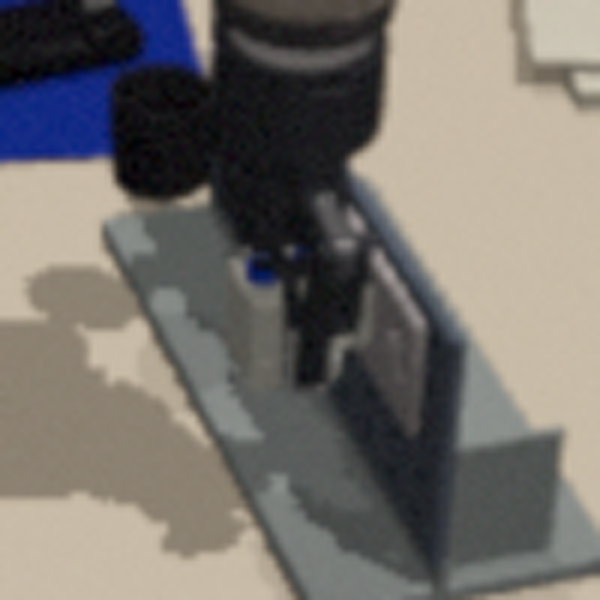

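Fingers straddle the block (finger at about (353,222) in the side image). Closing.

servo_tool:
  series:
    - [0.5,0,1,0,0]
    - [0.45,0,0.5,0,0]
    - [0.4,0,0,0,0]
    - [0.3,0,0,0,0]
    - [0.3,0,0,0,0]
  force: 60

```text
clock: 3.58
position: [0.5737, 0.1794, 0.0979]
tool_rot: [[0.985, 0.175, 0.001], [0.175, -0.985, 0.003], [0.002, -0.002, -1.0]]
wrist_force: [-2.7, 4.6, 7.1]
gripper_width: 0.0395
```

servo_tool:
  series:
    - [0.2,0,0,0,0]
    - [0.2,0,0,0,0]
    - [0.2,0,0,0,0]
    - [0.2,0,0,0,0]
    - [0.2,0,0,0,0]

```text
clock: 4.0
position: [0.5737, 0.1794, 0.0979]
tool_rot: [[0.985, 0.175, 0.001], [0.175, -0.985, 0.003], [0.002, -0.002, -1.0]]
wrist_force: [-4.1, 4.7, 7.3]
gripper_width: 0.0392
```

servo_tool:
  series:
    - [0.2,0,0,2,0]
    - [0.2,0,0,2,0]
    - [0.2,0,0,2,0]
    - [0.2,0,0,2,0]
    - [0.2,0,0,0,0]

```text
clock: 4.42
position: [0.5739, 0.1773, 0.1048]
tool_rot: [[0.985, 0.175, 0.0], [0.175, -0.985, -0.0], [0.0, 0.0, -1.0]]
wrist_force: [0.2, -0.0, -1.1]
gripper_width: 0.0393
```

Run:
```python
from fit import *
s=robot.read_state();print(s['position'],s['gripper_width'],s['wrist_force'],s['torque'])
p,d=snap('side','side3')
cv2.imwrite('pics/zside3.png',cv2.resize(p[170:270,300:400,::-1],None,fx=6,fy=6,interpolation=2))
```

```text
[0.57389953 0.177333   0.10475002] 0.039281301127205584 [ 0.19520396 -0.02566242 -1.14101523] [ 0.01811248 -0.03849764 -0.02226577]
```

View pics/zside3.png

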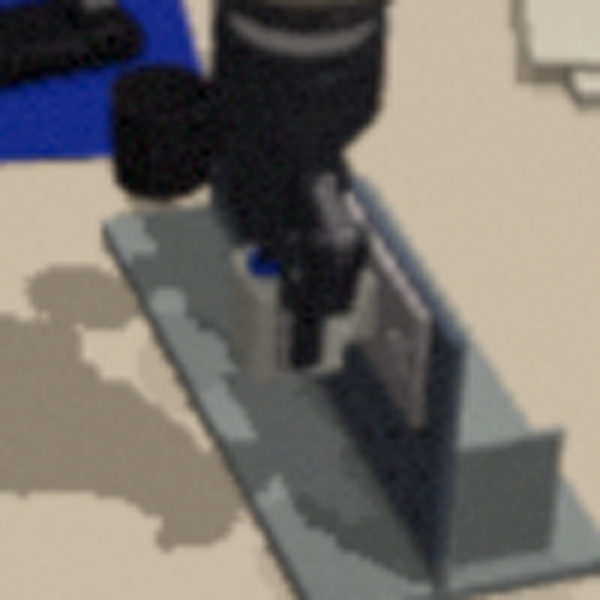

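Station is lifted about 7 mm (plate's screw dot at about (366,225)), no drag force. 4 mm more makes 11, then draw off along the panel normal (-0.985, -0.175).

servo_tool:
  series:
    - [0.2,0,0,2,0]
    - [0.2,0,0,2,0]
    - [0.2,0,0,0,0]
    - [0.2,-2,-0.35,0,0]
    - [0.2,-2,-0.35,0,0]

```text
clock: 4.88
position: [0.5696, 0.1769, 0.1082]
tool_rot: [[0.985, 0.175, -0.0], [0.175, -0.985, -0.0], [-0.0, 0.0, -1.0]]
wrist_force: [0.7, -0.3, -1.4]
gripper_width: 0.0396
```

servo_tool:
  series:
    - [0.2,-3,-0.5,0,0]
    - [0.2,-3,-0.5,0,0]
    - [0.2,-3,-0.5,0,0]
    - [0.2,-3,-0.5,0,0]
    - [0.2,0,0,0,0]

```text
clock: 5.3
position: [0.557, 0.1749, 0.1083]
tool_rot: [[0.985, 0.175, -0.001], [0.175, -0.985, -0.0], [-0.001, 0.0, -1.0]]
wrist_force: [0.2, 0.4, -2.3]
gripper_width: 0.0396
```

servo_tool:
  series:
    - [0.2,-6,-1,0,0]
    - [0.2,-8,-1.4,0,0]
    - [0.2,-10,-1.8,0,0]
    - [0.2,-12,-2,0,0]
    - [0.2,-12,-2,6,0]

```text
clock: 5.72
position: [0.5079, 0.1664, 0.1133]
tool_rot: [[0.985, 0.175, -0.003], [0.175, -0.985, -0.001], [-0.003, 0.0, -1.0]]
wrist_force: [0.0, 0.9, -1.2]
gripper_width: 0.0394
```

Run:
```python
from fit import *
s=robot.read_state();print(s['position'],s['gripper_width'],s['wrist_force'],s['torque'])
p,d=snap('side','side4')
cv2.imwrite('pics/zside4.png',cv2.resize(p[160:280,280:410,::-1],None,fx=5,fy=5,interpolation=2))
```

```text
[0.50785319 0.16644139 0.11332929] 0.039378545022789625 [ 0.01189733  0.85351706 -1.2468448 ] [0.0338509  0.04095769 0.01825314]
```

View pics/zside4.png

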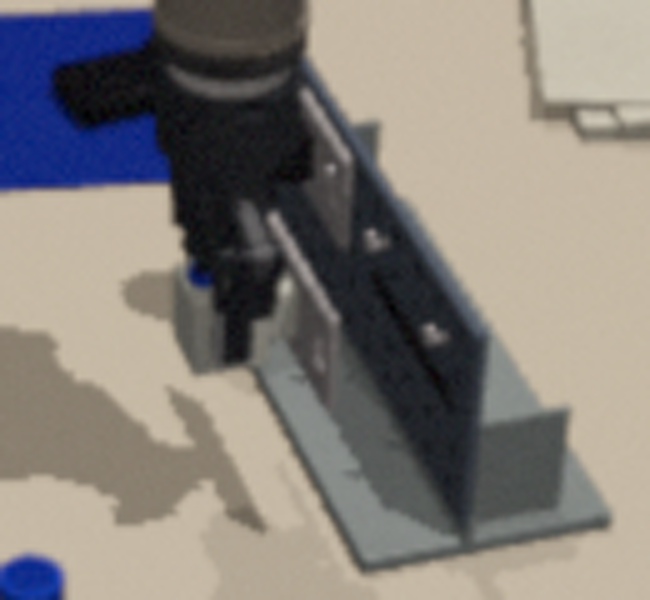

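The station is clear of its pegs and square in the jaws; the bare pegs are at about (355,208) and (366,227), and the holder is untouched. Carrying it over to the flange.

servo_tool:
  series:
    - [0.2,0,-20,0,0]
    - [0.2,0,-28,0,-2]
    - [0.2,1.6,-28,0,-2]
    - [0.2,1.6,-28,0,-2]
    - [0.2,1.6,-28,0,-2]

```text
clock: 6.18
position: [0.5143, 0.0337, 0.1145]
tool_rot: [[0.999, 0.035, 0.001], [0.035, -0.999, -0.0], [0.001, 0.0, -1.0]]
wrist_force: [0.6, -0.8, -2.4]
gripper_width: 0.0395
```

servo_tool:
  series:
    - [0.2,1.6,-28,0,-2]
    - [0.2,1.6,-28,0,-2]
    - [0.2,1.6,-28,0,-2]
    - [0.2,1.6,-28,0,-2]
    - [0.2,1.6,-20,0,-2.3]

```text
clock: 6.6
position: [0.5224, -0.0995, 0.1144]
tool_rot: [[0.989, -0.146, 0.001], [-0.146, -0.989, -0.001], [0.001, 0.001, -1.0]]
wrist_force: [-0.6, -0.8, -1.6]
gripper_width: 0.0392
```

servo_tool:
  series:
    - [0.2,0,-14,0,0]
    - [0.2,0,-5,0,0]
    - [0.2,0,0,-10,0]
    - [0.2,0,0,-10,0]
    - [0.2,0,0,0,0]

```text
clock: 7.02
position: [0.5209, -0.1146, 0.0917]
tool_rot: [[0.99, -0.142, -0.004], [-0.142, -0.99, 0.002], [-0.005, -0.001, -1.0]]
wrist_force: [-1.1, 0.6, -2.4]
gripper_width: 0.039
```

Run:
```python
from fit import *
s=robot.read_state();print(s['clock'],s['position'],s['tool_rot'],s['gripper_width'],s['wrist_force'],s['torque'])
p,d=snap('side','side5')
cv2.imwrite('pics/zside5.png',cv2.resize(p[265:385,320:450,::-1],None,fx=5,fy=5,interpolation=2))
p,d=snap('top','top5')
cv2.imwrite('pics/ztop5.png',cv2.resize(p[160:260,320:450,::-1],None,fx=5,fy=5,interpolation=2))
```

```text
7.0167 [ 0.52088431 -0.11464659  0.09172906] [[ 0.9898563  -0.1420038  -0.00440815]
 [-0.14199685 -0.98986537  0.00185368]
 [-0.0046267  -0.00120893 -0.99998857]] 0.03900258958107055 [-1.07422804  0.60754613 -2.4100479 ] [-0.03500979  0.0808593   0.05314759]
```

View pics/zside5.png

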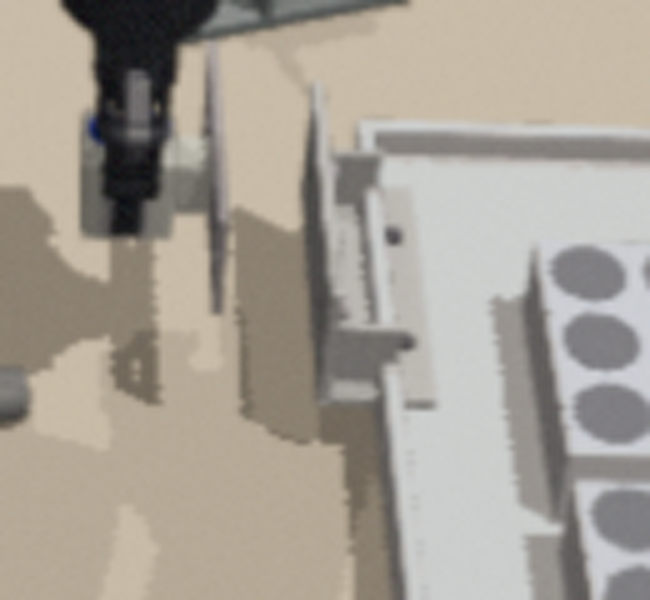

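View pics/ztop5.png

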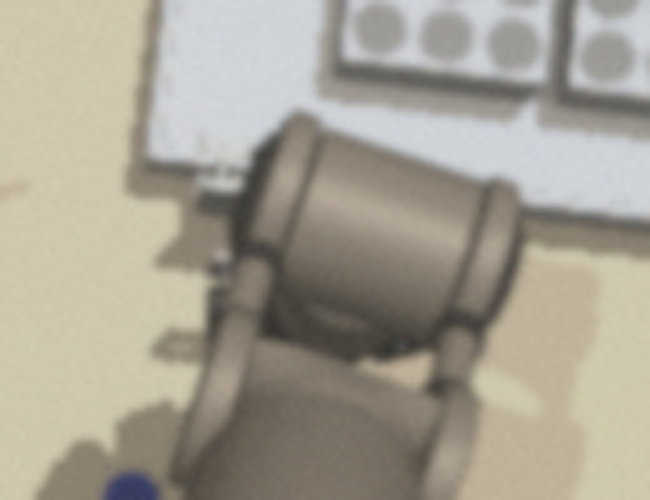

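```bash
cat > plate.py <<'E'
from fit import *
import sys
def run(tag,off=.05):
    s=robot.read_state();T=s['position'];a0=np.arctan2(s['tool_rot'][1,0],s['tool_rot'][0,0])
    d=np.load(tag+'.npy');C=cloud('side',d);P=C[d>0]
    r=P-T;f=np.c_[r[:,0]*np.cos(a0)+r[:,1]*np.sin(a0),-r[:,0]*np.sin(a0)+r[:,1]*np.cos(a0),r[:,2]]
    g=(f[:,0]>.028)&(f[:,0]<.054)&(abs(f[:,1])<.08)&(f[:,2]>-.03)&(f[:,2]<.058)
    q=f[g]
    print('n',len(q),'x',np.percentile(q[:,0],[1,10,50,90,99]).round(4),'y',np.percentile(q[:,1],[0,1,5,95,99,100]).round(4),'z',np.percentile(q[:,2],[0,1,50,90,95,99]).round(4))
    # robust plane x = b0+b1*y+b2*z
    A=np.c_[np.ones(len(q)),q[:,1],q[:,2]-.02];m=np.ones(len(q),bool)
    for _ in range(8):
        b=np.linalg.lstsq(A[m],q[m,0],rcond=None)[0];e=q[:,0]-A@b;m=abs(e)<max(.002,2*np.median(abs(e[m])))
    print('plane tool-frame x0 %.4f, yaw rel tool %.2f deg, pitch(dx/dz) %.2f deg'%(b[0],-np.degrees(b[1]),np.degrees(b[2])),m.sum())
    for yl in np.arange(-.07,.07,.01):
        k=(q[:,1]>yl)&(q[:,1]<yl+.01)
        if k.sum()>2: print('  y %.3f n%d x %s z %.4f %.4f'%(yl,k.sum(),np.percentile(q[k,0],[5,50,95]).round(4),q[k,2].min(),q[k,2].max()))
    return f,q
if __name__=='__main__': run(sys.argv[1])
E
python3 plate.py side5
```

```text
n 274 x [0.0283 0.0319 0.0415 0.045  0.046 ] y [-0.0649 -0.0641 -0.0624  0.0523  0.0619  0.0637] z [-0.0159 -0.0102  0.0317  0.048   0.0491  0.0516]
plane tool-frame x0 0.0418, yaw rel tool 0.28 deg, pitch(dx/dz) 0.93 deg 149
  y -0.070 n34 x [0.0418 0.0439 0.0459] z -0.0107 0.0490
  y -0.060 n21 x [0.0414 0.0423 0.0452] z -0.0159 0.0488
  y -0.050 n19 x [0.0412 0.0418 0.045 ] z -0.0096 0.0482
  y -0.040 n15 x [0.041  0.0416 0.0457] z -0.0011 0.0483
  y -0.030 n15 x [0.0411 0.0417 0.0459] z 0.0067 0.0490
  y -0.020 n48 x [0.0288 0.0353 0.0438] z 0.0029 0.0515
  y -0.010 n42 x [0.0291 0.0366 0.0443] z -0.0098 0.0481
  y 0.000 n22 x [0.0295 0.0377 0.0427] z 0.0281 0.0495
  y 0.010 n17 x [0.034  0.0414 0.0451] z 0.0279 0.0515
  y 0.020 n9 x [0.0408 0.0433 0.0458] z 0.0431 0.0496
  y 0.030 n8 x [0.0412 0.0427 0.044 ] z 0.0147 0.0545
  y 0.040 n8 x [0.0416 0.042  0.0441] z 0.0106 0.0526
  y 0.050 n12 x [0.0408 0.0418 0.0433] z 0.0061 0.0519
  y 0.060 n4 x [0.0417 0.0427 0.0448] z 0.0266 0.0461
```

```bash
cat > ov.py <<'E'
from fit import *
def box(o,a,x0,x1,hy,z0,z1):
    X=np.array([np.cos(a),np.sin(a),0]);Y=np.array([-np.sin(a),np.cos(a),0])
    return [np.array([o+X*x+Y*y+np.array([0,0,z-o[2]]) for y,z in((-hy,z0),(hy,z0),(hy,z1),(-hy,z1),(-hy,z0))]) for x in(x0,x1)]
def draw(n,img,crop,k,boxes,out):
    x0,y0,w,h=crop;im=cv2.resize(img[y0:y0+h,x0:x0+w],None,fx=k,fy=k,interpolation=2)
    for B,col in boxes:
        for b in B:
            q=((proj(n,b)-[x0-.0,y0-.0]+.5)*k-.5);cv2.polylines(im,[(q*16).round().astype(np.int32)],False,col,1,cv2.LINE_AA,4)
    cv2.imwrite(out,im)
E
python3 - <<'E'
from ov import *
fl=box(np.array([.6150,-.1309,0]),np.radians(-8.35),0,.003,.073,.034,.108)
s=robot.read_state();T=s['position'];a=np.arctan2(s['tool_rot'][1,0],s['tool_rot'][0,0])
print(T)
pl=box(T,a,.0405,.0455,.062,T[2]+.0188-.03,T[2]+.0188+.03)
img=cv2.imread('pics/side5.png')
draw('side',img,(355,268,60,85),9,[(fl,(0,0,255)),(pl,(0,255,0))],'pics/ov5.png')
draw('side',img,(355,268,60,85),9,[],'pics/ov5b.png')
a=cv2.imread('pics/ov5.png');b=cv2.imread('pics/ov5b.png');c=np.hstack([a,b]);cv2.imwrite('pics/ov5c.png',cv2.resize(c,None,fx=.74,fy=.74,interpolation=3));print(c.shape)
E
```

```text
[ 0.52194631 -0.11497073  0.09334839]
(765, 1080, 3)
```

View pics/ov5c.png

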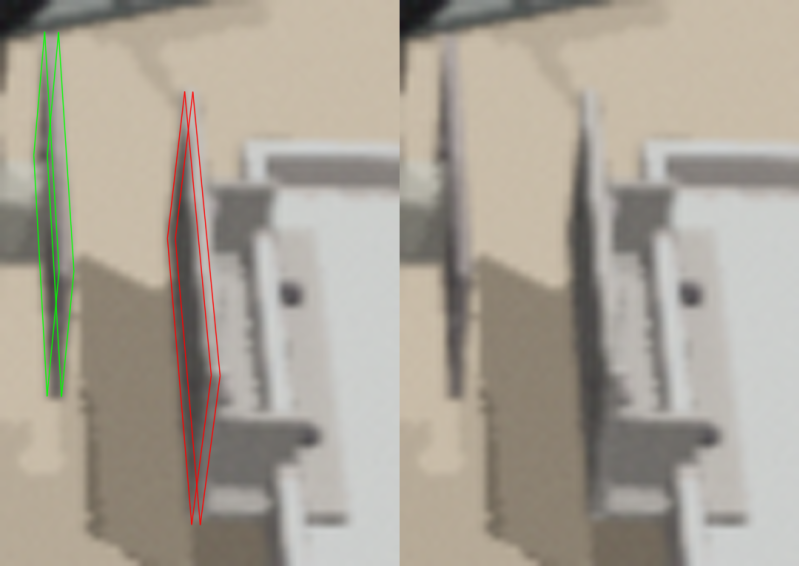

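Run:
```python
from ov import *
fl=box(np.array([.6130,-.1303,0]),np.radians(-8.3),0,.003,.073,.034,.108)
img=cv2.imread('pics/top0.png')
draw('top',img,(352,185,64,34),12,[(fl,(0,0,255))],'pics/ot0.png')
draw('top',img,(352,185,64,34),12,[],'pics/ot0b.png')
cv2.imwrite('pics/ot0c.png',np.vstack([cv2.imread('pics/ot0.png')[:300],cv2.imread('pics/ot0b.png')[:300]]))
s=robot.read_state();print(s['clock'],s['position'])
snap('top','top6');s=robot.read_state();T=s['position'];print(T)
pl=box(T,np.arctan2(s['tool_rot'][1,0],s['tool_rot'][0,0]),.0405,.0455,.062,T[2]+.0188-.03,T[2]+.0188+.03)
img=cv2.imread('pics/top6.png')
draw('top',img,(352,190,40,40),12,[(fl,(0,0,255)),(pl,(0,255,0))],'pics/ot6.png')
snap('side','side6')
```

```text
7.1167 [ 0.52194631 -0.11497073  0.09334839]
[ 0.52239157 -0.11520082  0.09389542]
```

View pics/ot0c.png

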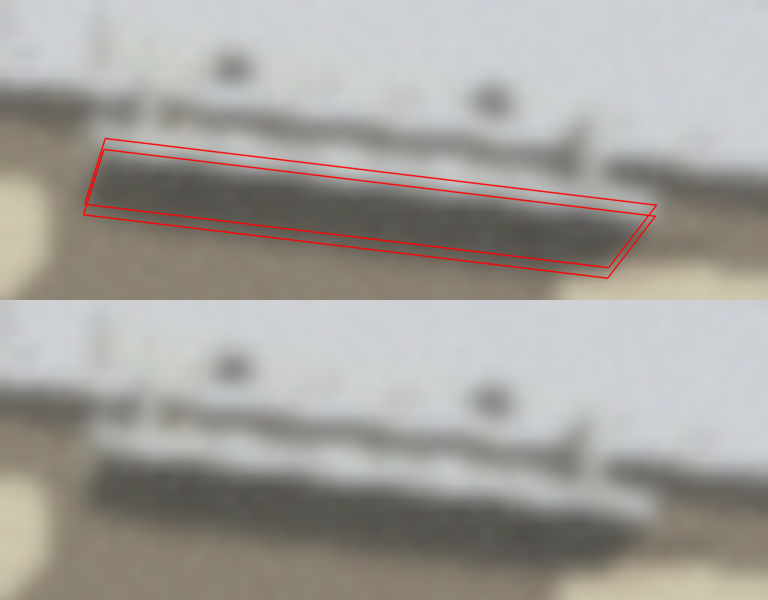

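View pics/ot6.png

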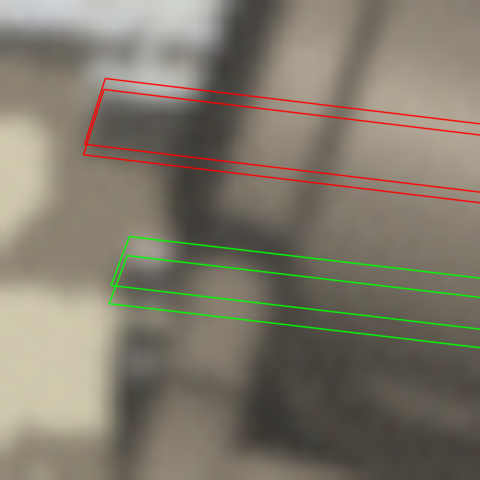

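Overlays: in the top view the plate's left end sits at the predicted spot (about (363,210)), and the flange ends match the model to under 1 mm. The plate needs about 1.5 mm toward -y. Lowering to height, then closing in.

servo_tool:
  series:
    - [0.2,-0.2,-1.5,-10,-0.1]
    - [0.2,0,0,-10,0]
    - [0.2,0,0,-10,0]
    - [0.2,0,0,-8,0]
    - [0.2,0,0,-2.5,0]

```text
clock: 7.63
position: [0.5213, -0.1173, 0.0517]
tool_rot: [[0.989, -0.145, -0.003], [-0.145, -0.989, 0.001], [-0.003, -0.001, -1.0]]
wrist_force: [-0.9, -0.0, -1.4]
gripper_width: 0.0395
```

servo_tool:
  series:
    - [0.2,6,-0.88,0,0]
    - [0.2,6,-0.88,0,0]
    - [0.2,6,-0.88,0,0]
    - [0.2,6,-0.88,0,0]
    - [0.2,4,-0.58,0,0]

```text
clock: 8.05
position: [0.5518, -0.1221, 0.0543]
tool_rot: [[0.99, -0.145, 0.002], [-0.145, -0.99, -0.001], [0.002, 0.0, -1.0]]
wrist_force: [-0.3, -0.2, -1.8]
gripper_width: 0.0393
```

```bash
cat > st.py <<'E'
from ov import *
s=robot.read_state();T=s['position'];a=np.arctan2(s['tool_rot'][1,0],s['tool_rot'][0,0]);n=np.radians(-8.3)
F=s['wrist_force']
print(s['clock'],T.round(4),'yaw',np.degrees(a).round(2),'d',T[0]*np.cos(n)+T[1]*np.sin(n),'l',-T[0]*np.sin(n)+T[1]*np.cos(n),'F',F.round(1),'Fn',F[0]*np.cos(n)+F[1]*np.sin(n),'M',np.round(s['torque'],2),s['gripper_width'])
E
python3 - <<'E'
import st
from ov import *
snap('side','side7');snap('top','top7');import importlib;importlib.reload(st)
from st import *
fl=box(np.array([.6130,-.130,0]),np.radians(-8.3),0,.005,.073,.034,.108)
pl=box(T,a,.0405,.0455,.062,T[2]+.0188-.03,T[2]+.0188+.03)
for n,c in(('side',(350,275,60,80)),('top',(345,185,60,45))):
    img=cv2.imread(f'pics/{n}7.png')
    draw(n,img,c,6,[(fl,(0,0,255)),(pl,(0,255,0))],'pics/t1.png');draw(n,img,c,6,[],'pics/t2.png')
    cv2.imwrite(f'pics/o{n}7.png',np.hstack([cv2.imread('pics/t1.png'),cv2.imread('pics/t2.png')]))
E
```

```text
8.05 [ 0.5518 -0.1221  0.0543] yaw -8.31 d 0.5636186956205391 l -0.041214718319066854 F [-0.3 -0.2 -1.8] Fn -0.22442800364072582 M [ 0.02 -0.01  0.01] 0.03929437882718002
8.15 [ 0.5514 -0.1221  0.0541] yaw -8.3 d 0.5632639000986449 l -0.04118108007893741 F [ 0.3 -0.4 -1.6] Fn 0.35323948118803317 M [-0.01  0.07 -0.02] 0.039431310053853044
```

View pics/oside7.png

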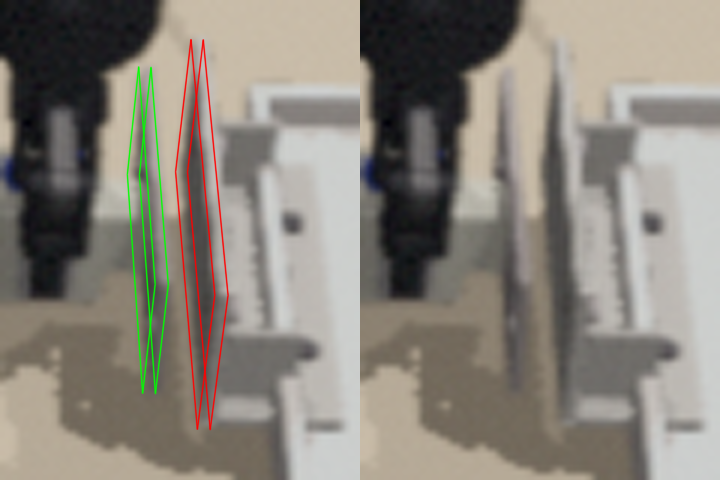

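View pics/otop7.png

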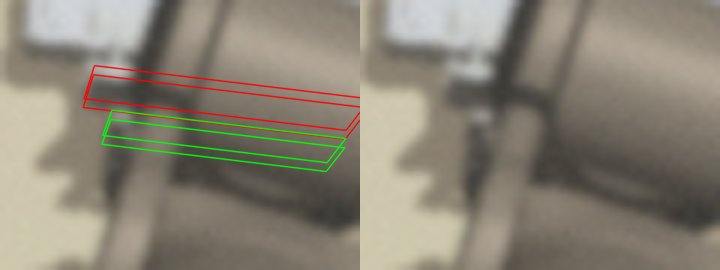

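Run:
```python
from ov import *
n=np.radians(-8.3)
for tag,Tl in(('side7',-.0412),('side6',-.0386),('side5',-.0383)):
    d=np.load(tag+'.npy');P=cloud('side',d)[d>0]
    D=P[:,0]*np.cos(n)+P[:,1]*np.sin(n);l=-P[:,0]*np.sin(n)+P[:,1]*np.cos(n);z=P[:,2]
    k=(abs(l+.04)<.1)
    def sel(d0,d1,z0,z1):
        m=k&(D>d0)&(D<d1)&(z>z0)&(z<z1);s=np.sort(l[m]);zz=z[m]
        e=[(s[i]+s[-1-i])/2 for i in(1,3,5,8)]
        return m.sum(),s[:5].round(4),s[-5:].round(4),'mids',np.round(e,4),'z',np.percentile(zz,[1,3,95,97,99]).round(4)
    print(tag,Tl);print(' flange',sel(.622,.635,.06,.125))
    off={'side7':.5632,'side6':.5335,'side5':.5319}[tag]
    zc={'side7':.073,'side6':.1125,'side5':.111}[tag]
    print(' plate',sel(off+.037,off+.050,zc-.04,zc+.045))
```

```text
side7 -0.0412
 flange (np.int64(271), array([-0.1168, -0.1154, -0.1152, -0.1144, -0.1142]), array([0.0311, 0.0322, 0.0326, 0.0333, 0.0346]), 'mids', array([-0.0411, -0.0411, -0.0424, -0.0434]), 'z', array([0.0606, 0.0622, 0.1106, 0.1116, 0.1132]))
 plate (np.int64(235), array([-0.1071, -0.1071, -0.107 , -0.1065, -0.1063]), array([0.017 , 0.0196, 0.0217, 0.0231, 0.0235]), 'mids', array([-0.042 , -0.0435, -0.0452, -0.0451]), 'z', array([0.046 , 0.05  , 0.1052, 0.1059, 0.1063]))
side6 -0.0386
 flange (np.int64(275), array([-0.116 , -0.1155, -0.1154, -0.1153, -0.1144]), array([0.032 , 0.0326, 0.0327, 0.0329, 0.0331]), 'mids', array([-0.0413, -0.0414, -0.0416, -0.0427]), 'z', array([0.0608, 0.063 , 0.1107, 0.1116, 0.1124]))
 plate (np.int64(225), array([-0.1058, -0.1043, -0.1038, -0.1034, -0.1025]), array([0.0194, 0.02  , 0.0201, 0.0205, 0.0219]), 'mids', array([-0.0419, -0.0417, -0.0414, -0.0424]), 'z', array([0.0853, 0.0871, 0.145 , 0.1458, 0.1469]))
side5 -0.0383
 flange (np.int64(273), array([-0.1164, -0.1163, -0.1148, -0.1147, -0.1146]), array([0.0328, 0.0331, 0.0331, 0.0348, 0.0362]), 'mids', array([-0.0408, -0.0408, -0.0424, -0.0432]), 'z', array([0.0617, 0.0631, 0.111 , 0.1117, 0.1125]))
 plate (np.int64(222), array([-0.1032, -0.1029, -0.1026, -0.1023, -0.1022]), array([0.0199, 0.0233, 0.0243, 0.0247, 0.0254]), 'mids', array([-0.0391, -0.0395, -0.0418, -0.0427]), 'z', array([0.0828, 0.085 , 0.1428, 0.144 , 0.1452]))
```

servo_tool:
  series:
    - [0.2,0.3,1.8,0,0]
    - [0.2,4,-0.58,0,0]
    - [0.2,4,-0.58,0,0]
    - [0.2,3,-0.44,0,0]
    - [0.2,1,-0.15,0,0]

```text
clock: 8.57
position: [0.5633, -0.1219, 0.0539]
tool_rot: [[0.989, -0.145, 0.001], [-0.145, -0.989, -0.0], [0.001, 0.0, -1.0]]
wrist_force: [-0.4, -0.9, -1.5]
gripper_width: 0.0393
```

servo_tool:
  series:
    - [0.2,1,-0.15,0,0]
    - [0.2,0.6,-0.09,0,0]
    - [0.2,0.4,-0.06,0,0]
    - [0.2,0.4,-0.06,0,0]
    - [0.2,0.4,-0.06,0,0]

```text
clock: 8.98
position: [0.5654, -0.1222, 0.0538]
tool_rot: [[0.989, -0.145, -0.0], [-0.145, -0.989, -0.0], [-0.0, 0.0, -1.0]]
wrist_force: [0.1, -1.1, -2.4]
gripper_width: 0.0395
```

```bash
python3 st.py
```

```text
8.9833 [ 0.5654 -0.1222  0.0538] yaw -8.32 d 0.5771193007353181 l -0.03929450292861002 F [ 0.1 -1.1 -2.4] Fn 0.2925300828767753 M [-0.01  0.    0.  ] 0.03953362522208352
```

servo_tool:
  series:
    - [0.2,0.4,-0.06,0,0]
    - [0.2,0.4,-0.06,0,0]
    - [0.2,0.4,-0.06,0,0]
    - [0.2,0.4,-0.06,0,0]
    - [0.2,0.4,-0.06,0,0]

```text
clock: 9.4
position: [0.5674, -0.1225, 0.0538]
tool_rot: [[0.989, -0.145, -0.0], [-0.145, -0.989, -0.0], [-0.0, 0.0, -1.0]]
wrist_force: [-1.6, 0.7, -1.9]
gripper_width: 0.0393
```

servo_tool:
  series:
    - [0.2,0.4,-0.06,0,0]
    - [0.2,0.4,-0.06,0,0]
    - [0.2,0.4,-0.06,0,0]
    - [0.2,0.4,-0.06,0,0]
    - [0.2,0,0,0,0]

```text
clock: 9.82
position: [0.5676, -0.1224, 0.0536]
tool_rot: [[0.989, -0.145, -0.003], [-0.145, -0.989, 0.001], [-0.003, -0.0, -1.0]]
wrist_force: [-7.1, 1.3, 1.9]
gripper_width: 0.0397
```

Contact at x≈0.5675, about 7 N. Checking the state and pictures.

Run:
```python
import st
from ov import *
snap('side','side8');snap('top','top8');import importlib;importlib.reload(st)
from st import *
fl=box(np.array([.6130,-.130,0]),np.radians(-8.3),0,.005,.073,.034,.108)
pl=box(T,a,.0405,.0455,.062,T[2]+.0188-.03,T[2]+.0188+.03)
for n,c in(('side',(350,275,60,80)),):
    img=cv2.imread(f'pics/{n}8.png')
    draw(n,img,c,6,[(fl,(0,0,255)),(pl,(0,255,0))],'pics/t1.png');draw(n,img,c,6,[],'pics/t2.png')
    cv2.imwrite(f'pics/o{n}8.png',np.hstack([cv2.imread('pics/t1.png'),cv2.imread('pics/t2.png')]))
```

```text
9.8167 [ 0.5676 -0.1224  0.0536] yaw -8.34 d 0.5793478347239088 l -0.03915225520335315 F [-7.1  1.3  1.9] Fn -7.225533163884142 M [-0.03  1.06 -0.35] 0.039656970143253575
9.9167 [ 0.5676 -0.1224  0.0536] yaw -8.34 d 0.5793205669073669 l -0.039164180265126206 F [-6.6  1.6  2.2] Fn -6.791280336857454 M [ 0.04  1.02 -0.35] 0.03930912440869374
```

View pics/oside8.png

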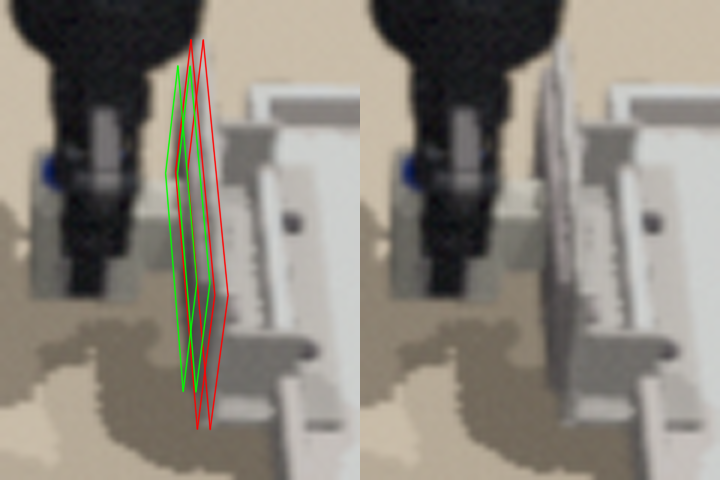

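The moment Mz = -0.35 at 7 N puts the contact near the plate's near (-y) edge, so it isn't quite flat. I'll ease the yaw in small steps and watch Mz.

servo_tool:
  series:
    - [0.2,0,0,0,-0.3]
    - [0.2,0,0,0,0]
    - [0.2,0,0,0,0]
    - [0.2,0,0,0,0]
    - [0.2,0,0,0,0]

```text
clock: 10.33
position: [0.5678, -0.1223, 0.0536]
tool_rot: [[0.989, -0.15, -0.003], [-0.15, -0.989, 0.001], [-0.003, -0.0, -1.0]]
wrist_force: [-5.3, 0.8, 1.9]
gripper_width: 0.0394
```

```bash
python3 st.py
```

```text
10.3333 [ 0.5678 -0.1223  0.0536] yaw -8.6 d 0.5794969170948061 l -0.039030060104118816 F [-5.3  0.8  1.9] Fn -5.3741611353091985 M [ 0.22  0.9  -0.06] 0.03944786786354709
```

servo_tool:
  series:
    - [0.2,0.3,-0.04,0.2,-0.05]
    - [0.2,0.3,-0.04,0.2,0]
    - [0.2,0.3,-0.04,0,0]
    - [0.2,0,0,0,0]
    - [0.2,0,0,0,0]

```text
clock: 10.75
position: [0.5678, -0.1223, 0.0537]
tool_rot: [[0.989, -0.15, -0.005], [-0.15, -0.989, 0.001], [-0.005, -0.0, -1.0]]
wrist_force: [-8.1, 2.3, 2.1]
gripper_width: 0.0395
```

```bash
python3 st.py
```

```text
10.75 [ 0.5678 -0.1223  0.0537] yaw -8.63 d 0.5795187100136152 l -0.039022238687245775 F [-8.1  2.3  2.1] Fn -8.351293427978735 M [0.18 1.32 0.05] 0.0395002625830672
```

servo_tool:
  series:
    - [0.2,0.3,-0.04,0,0]
    - [0.2,0.3,-0.04,0,0]
    - [0.2,0,0,0,0]
    - [0.2,0,0,0,0]
    - [0.2,0,0,0,0]

```text
clock: 11.17
position: [0.5678, -0.1223, 0.0538]
tool_rot: [[0.989, -0.15, -0.006], [-0.15, -0.989, 0.001], [-0.006, -0.0, -1.0]]
wrist_force: [-9.8, 0.5, 4.0]
gripper_width: 0.0396
```

```bash
python3 st.py
```

```text
11.1667 [ 0.5678 -0.1223  0.0538] yaw -8.63 d 0.5795437212489905 l -0.03900990887544911 F [-9.8  0.5  4. ] Fn -9.741064641302547 M [0.2  1.72 0.08] 0.03964125497079828
```

servo_tool:
  series:
    - [0.2,0,0,0,0]
    - [0.2,0,0,0,0]
    - [0.2,0,0,0,0]
    - [0.2,0,0,0,0]
    - [0.2,0,0,0,0]
  force: 35

```text
clock: 11.58
position: [0.5678, -0.1223, 0.0538]
tool_rot: [[0.989, -0.15, -0.006], [-0.15, -0.989, 0.001], [-0.006, -0.0, -1.0]]
wrist_force: [-11.1, 0.9, 3.8]
gripper_width: 0.0393
```

```bash
python3 st.py
```

```text
11.5833 [ 0.5678 -0.1223  0.0538] yaw -8.63 d 0.5795445089951886 l -0.03900137316595788 F [-11.1   0.9   3.8] Fn -11.079234833606463 M [ 0.2   1.59 -0.  ] 0.03928159762679263
```

servo_tool:
  series:
    - [0.2,0,0,0.25,0]
    - [0.2,0,0,0.25,0]
    - [0.2,0,0,0,0]
    - [0.2,0,0,0,0]
    - [0.2,0,0,0,0]

```text
clock: 12.0
position: [0.5678, -0.1223, 0.0538]
tool_rot: [[0.989, -0.15, -0.006], [-0.15, -0.989, 0.002], [-0.007, -0.001, -1.0]]
wrist_force: [-8.2, 1.2, 0.2]
gripper_width: 0.0396
```

```bash
python3 st.py; python3 -c "
from h import *
s=robot.read_state();print(np.round(s['joints'],4),np.round(s['effort'],2))"
```

```text
12.0 [ 0.5678 -0.1223  0.0538] yaw -8.63 d 0.5795514445061628 l -0.039023680403706684 F [-8.2  1.2  0.2] Fn -8.305011109793437 M [0.12 1.51 0.05] 0.03963293452733042
[-3.4360e-01  6.3520e-01  1.5723e+00 -9.0000e-04  9.4070e-01  1.3784e+00] [  0.44 -53.89 -24.25   0.56  -2.6    0.07]
```

```bash
cat > avg.py <<'E'
from h import *
n=np.radians(-8.3);X=np.array([np.cos(n),np.sin(n),0]);Y=np.array([-np.sin(n),np.cos(n),0]);Z=np.array([0,0,1.])
B=np.array([X,Y,Z]);r=[]
for i in range(10):
    robot.read_camera('side');s=robot.read_state();r.append(np.r_[B@np.array(s['wrist_force']),B@np.array(s['torque']),s['position']])
r=np.array(r);m=r.mean(0);print(s['clock'],'F',m[:3].round(2),'M',m[3:6].round(3),'sd',r.std(0)[:6].round(2),'pos',m[6:].round(4),'grip',s['gripper_width'])
print('L',(m[4]+.045*(m[2]+2))/-m[0],'yc',(m[5]-.045*m[1])/-m[0],'toolz',s['tool_rot'][:,2].round(4))
E
python3 avg.py
```

```text
12.5 F [-8.48 -0.43  0.1 ] M [-0.065  1.488  0.062] sd [0.41 0.64 0.54 0.03 0.04 0.02] pos [ 0.5679 -0.1223  0.0538] grip 0.039365485586275235
L 0.18662686560119274 yc 0.009565215164389454 toolz [-0.0064  0.0015 -1.    ]
```

servo_tool:
  series:
    - [0.2,0.2,-0.03,0.3,0]
    - [0.2,0.2,-0.03,0.3,0]
    - [0.2,0,0,0,0]
    - [0.2,0,0,0,0]
    - [0.2,0,0,0,0]

```text
clock: 12.92
position: [0.5679, -0.1223, 0.0539]
tool_rot: [[0.989, -0.15, -0.007], [-0.15, -0.989, 0.002], [-0.008, -0.001, -1.0]]
wrist_force: [-8.0, 0.3, -1.7]
gripper_width: 0.0394
```

```bash
python3 avg.py
```

```text
13.4167 F [-8.25 -0.34 -2.4 ] M [-0.146  1.548  0.05 ] sd [0.59 0.39 0.4  0.03 0.04 0.03] pos [ 0.5679 -0.1223  0.0539] grip 0.03975191701490635
L 0.18545779804550233 yc 0.007883307342841402 toolz [-0.0075  0.0018 -1.    ]
```

Force moments suggest the contact might be along one horizontal edge, so I'll estimate the plate's pitch from the clouds (hanging and now).

Run:
```python
from fit import *
def planefit(q,tol):
    A=np.c_[np.ones(len(q)),q[:,1]-q[:,1].mean(),q[:,2]-q[:,2].mean()];m=np.ones(len(q),bool)
    for _ in range(15):
        b=np.linalg.lstsq(A[m],q[m,0],rcond=None)[0];e=q[:,0]-A@b;m=abs(e)<tol
    se=e[m].std()*np.sqrt(np.linalg.inv(A[m].T@A[m])[2,2])
    return b,m.sum(),np.degrees(b[2]).round(2),np.degrees(se).round(2),np.degrees(b[1]).round(2)
def fr(P,yaw):
    a=np.radians(yaw);return np.c_[P[:,0]*np.cos(a)+P[:,1]*np.sin(a),-P[:,0]*np.sin(a)+P[:,1]*np.cos(a),P[:,2]]
for n in('top','side'):
    d=np.load(n+'0.npy');f=fr(cloud(n,d)[d>0],10.1);c={'top':.6432,'side':.6457}[n]
    for nm,l0,l1,z0,z1,d0,d1 in(('rinse plate R',.012,.05,.090,.144,-.014,-.002),('rinse plate L',.10,.136,.090,.144,-.014,-.002),('holder plate',.17,.21,.09,.144,-.014,-.002),('panel low',.0,.15,.03,.08,-.005,.005),('panel all',-.01,.31,.03,.15,-.003,.004)):
        g=(f[:,1]>l0)&(f[:,1]<l1)&(f[:,2]>z0)&(f[:,2]<z1)&(f[:,0]-c>d0)&(f[:,0]-c<d1)
        if g.sum()>15:
            r=planefit(f[g],.004);print(n,nm,g.sum(),'d-c',(r[0][0]-c).round(4),'pitch',r[2],'+-',r[3],'yaw',r[4])
    # block top
    bl={'top':(.056,.094),'side':(.055,.092)}[n]
    g=(f[:,1]>bl[0])&(f[:,1]<bl[1])&(f[:,2]>.132)&(f[:,2]<.147)&(f[:,0]-c>-.068)&(f[:,0]-c<-.03)
    q=f[g][:,[2,1,0]];r=planefit(q,.003);print(n,'block top z',r[0][0].round(4),r[1],'dz/dx deg',r[2],'+-',r[3],'dz/dy',r[4])
for tag in('side7','side8','side5'):
    d=np.load(tag+'.npy');f=fr(cloud('side',d)[d>0],-8.3)
    cc={'side7':.5632,'side8':.5794,'side5':.5325}[tag];z0={'side7':.054,'side8':.0537,'side5':.0925}[tag]
    g=(f[:,1]>-.099)&(f[:,1]<-.055)&(f[:,2]>z0-.008)&(f[:,2]<z0+.046)&(f[:,0]>cc+.034)&(f[:,0]<cc+.0465)
    r=planefit(f[g],.004);print(tag,g.sum(),r)
d=np.load('side0.npy');f=fr(cloud('side',d)[d>0],-8.3)
g=(f[:,1]>-.108)&(f[:,1]<.02)&(f[:,2]>.04)&(f[:,2]<.104)&(f[:,0]>.62)&(f[:,0]<.631)
print('flange',planefit(f[g],.004))
```

```text
top rinse plate R 49 d-c -0.0071 pitch -0.65 +- 0.58 yaw 0.51
top rinse plate L 47 d-c -0.0072 pitch -0.05 +- 0.71 yaw -0.0
top holder plate 54 d-c -0.0067 pitch -0.06 +- 0.71 yaw -0.09
top panel low 92 d-c -0.0002 pitch -0.87 +- 0.38 yaw 0.11
top panel all 442 d-c 0.0 pitch 0.38 +- 0.07 yaw -0.03
top block top z 0.1411 83 dz/dx deg 1.2 +- 0.9 dz/dy -1.14
side rinse plate R 99 d-c -0.0063 pitch -1.81 +- 0.61 yaw -2.49
side rinse plate L 45 d-c -0.0068 pitch -4.25 +- 1.4 yaw 1.19
side holder plate 85 d-c -0.0064 pitch -1.4 +- 0.69 yaw -1.54
side panel low 219 d-c 0.0003 pitch -1.07 +- 0.4 yaw -0.18
side panel all 624 d-c 0.0003 pitch -0.13 +- 0.08 yaw -0.04
side block top z 0.1413 68 dz/dx deg 5.8 +- 0.93 dz/dy 7.99
side7 45 (array([ 0.60625745, -0.03702469, -0.01898052]), np.int64(45), np.float64(-1.09), np.float64(0.41), np.float64(-2.12))
side8 46 (array([ 0.62241927, -0.02807636,  0.00082758]), np.int64(45), np.float64(0.05), np.float64(0.53), np.float64(-1.61))
side5 50 (array([ 0.5754641 , -0.03985751,  0.01439431]), np.int64(49), np.float64(0.82), np.float64(0.63), np.float64(-2.28))
flange (array([6.27387281e-01, 2.93228387e-03, 2.76660595e-04]), np.int64(147), np.float64(0.02), np.float64(0.12), np.float64(0.17))
```

servo_tool:
  series:
    - [0.2,0.3,-0.04,0.1,0]
    - [0.2,0.3,-0.04,0.1,0]
    - [0.2,0.3,-0.04,0.1,0]
    - [0.2,0,0,0,0]
    - [0.2,0,0,0,0]
  force: 25

```text
clock: 13.83
position: [0.568, -0.1223, 0.054]
tool_rot: [[0.989, -0.15, -0.009], [-0.15, -0.989, 0.002], [-0.01, -0.001, -1.0]]
wrist_force: [-10.9, 1.3, -1.4]
gripper_width: 0.0396
```

```bash
python3 avg.py
```

```text
14.3333 F [-10.78  -0.94  -1.47] M [-0.249  1.952  0.036] sd [0.26 0.48 0.44 0.03 0.03 0.02] pos [ 0.5679 -0.1223  0.054 ] grip 0.03909081390465398
L 0.1832954759850246 yc 0.007214683997644928 toolz [-0.0095  0.0021 -1.    ]
```

```bash
python3 - <<'E'
from h import *
C=cloud('side',np.load('side2.npy'))
for v in range(166,200,2): print(v,C[v,350].round(3),(C[v,350,2]-.0975).round(3),cv2.imread('pics/side2.png')[v,350])
E
python3 - <<'E'
import sys;sys.path.insert(0,'.')
from h import *
p,d=snap('side','side9');cv2.imwrite('pics/z9.png',cv2.resize(p[200:380,280:460,::-1],None,fx=3.3,fy=3.3,interpolation=2))
E
```

```text
166 [0.569 0.148 0.314] 0.217 [58 66 73]
168 [0.567 0.137 0.315] 0.217 [62 70 75]
170 [0.568 0.139 0.308] 0.21 [67 75 82]
172 [0.567 0.134 0.305] 0.208 [64 67 75]
174 [0.569 0.141 0.295] 0.198 [37 37 41]
176 [0.57  0.145 0.286] 0.189 [32 25 29]
178 [0.571 0.146 0.28 ] 0.182 [66 66 68]
180 [0.571 0.145 0.275] 0.177 [93 95 99]
182 [0.57  0.141 0.271] 0.174 [41 39 40]
184 [0.57  0.14  0.266] 0.169 [32 29 29]
186 [0.571 0.14  0.26 ] 0.163 [28 23 23]
188 [0.571 0.142 0.253] 0.155 [26 23 23]
190 [0.569 0.131 0.254] 0.156 [34 29 27]
192 [0.572 0.143 0.24 ] 0.142 [30 28 29]
194 [0.573 0.145 0.232] 0.135 [30 24 26]
196 [0.572 0.141 0.229] 0.131 [29 28 26]
198 [0.574 0.148 0.218] 0.121 [27 26 21]
```

Run:
```python
from h import *
p,d=snap('side','side9');cv2.imwrite('pics/z9.png',cv2.resize(p[200:380,280:460,::-1],None,fx=3.3,fy=3.3,interpolation=2))
```

```text
(no output)
```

View pics/z9.png

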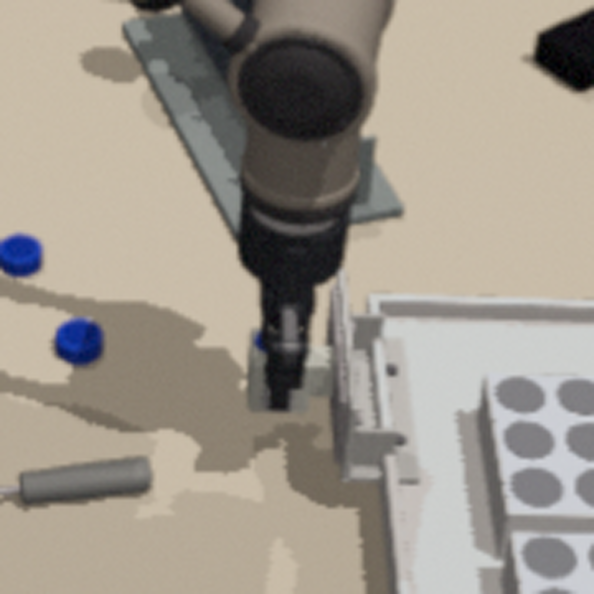

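The plate lies against the flange at about (383,305), with the caps and screwdriver undisturbed. I'll average several depth frames for a better pitch and centring estimate.

```bash
cat > av2.py <<'E'
from fit import *
D=[];I=[]
for i in range(16):
    p,d=robot.read_camera('side');D.append(np.where(d>0,d,np.nan));I.append(p.astype(float))
d=np.nan_to_num(np.nanmedian(D,0));np.save('sideavg.npy',d);cv2.imwrite('pics/sideavg.png',np.mean(I,0)[:,:,::-1])
s=robot.read_state();T=s['position'];print(s['clock'],s['wrist_force'])
a=np.radians(-8.3);P=cloud('side',d)[d>0];r=P-T
f=np.c_[r[:,0]*np.cos(a)+r[:,1]*np.sin(a),-r[:,0]*np.sin(a)+r[:,1]*np.cos(a),r[:,2]]
np.save('f.npy',f)
for l0,l1 in((-.059,-.013),(-.059,-.035),(-.04,-.013),(.013,.059)):
  for x0 in(.034,.037):
    g=(f[:,1]>l0)&(f[:,1]<l1)&(f[:,2]>-.009)&(f[:,2]<.046)&(f[:,0]>x0)&(f[:,0]<.0465)
    q=f[g]
    if len(q)<10: continue
    A=np.c_[np.ones(len(q)),q[:,1],q[:,2]-.0188];m=np.ones(len(q),bool)
    for _ in range(10):
        b=np.linalg.lstsq(A[m],q[m,0],rcond=None)[0];e=q[:,0]-A@b;m=abs(e)<.0025
    print(l0,l1,x0,m.sum(),'pitch',np.degrees(b[2]).round(2),'yaw',-np.degrees(b[1]).round(2),'x',b[0].round(4),'se',np.degrees(e[m].std()*np.sqrt(np.linalg.inv(A[m].T@A[m])[2,2])).round(2))
for zl in np.arange(-.012,.05,.006):
    g=(abs(f[:,1]+.036)<.024)&(f[:,2]>zl)&(f[:,2]<zl+.006)&(f[:,0]>.03)&(f[:,0]<.055)
    print(round(zl,3),g.sum(),np.percentile(f[g,0],[10,50,90]).round(4) if g.sum() else '')
E
python3 av2.py
```

```text
15.2333 [-11.20094195  -0.58380528  -1.5820806 ]
-0.059 -0.013 0.034 46 pitch -0.37 yaw 0.22 x 0.0426 se 0.21
-0.059 -0.013 0.037 46 pitch -0.37 yaw 0.22 x 0.0426 se 0.21
-0.059 -0.035 0.034 24 pitch -0.05 yaw -1.76 x 0.0442 se 0.37
-0.059 -0.035 0.037 24 pitch -0.05 yaw -1.76 x 0.0442 se 0.37
-0.04 -0.013 0.034 33 pitch -0.36 yaw 1.31 x 0.042 se 0.24
-0.04 -0.013 0.037 33 pitch -0.36 yaw 1.31 x 0.042 se 0.24
0.013 0.059 0.034 29 pitch -0.37 yaw -0.35 x 0.0426 se 0.34
0.013 0.059 0.037 29 pitch -0.37 yaw -0.35 x 0.0426 se 0.34
-0.012 6 [0.0426 0.0426 0.0428]
-0.006 5 [0.0426 0.0427 0.0427]
0.0 4 [0.0426 0.0426 0.0427]
0.006 7 [0.0392 0.0426 0.0442]
0.012 9 [0.0416 0.0426 0.0437]
0.018 5 [0.0425 0.0427 0.043 ]
0.024 2 [0.0428 0.0429 0.0429]
0.03 4 [0.0425 0.0425 0.0425]
0.036 5 [0.0424 0.0425 0.0426]
0.042 13 [0.0424 0.0425 0.0461]
0.048 44 [0.0435 0.0466 0.0529][ WARN:0@37.018] global loadsave.cpp:1063 imwrite_ Unsupported depth image for selected encoder is fallbacked to CV_8U.
```

The pitch and yaw are flat to a few tenths of a degree. Now checking lateral and vertical centring in the averaged frame.

Run:
```python
from ov import *
f=np.load('f.npy')
# slices: plate front-face x .041-.0445 ; flange behind x .048-.056
for nm,x0,x1 in(('plate',.0405,.0455),('flange',.0485,.056)):
  for z0,z1 in((-.008,.01),(.01,.03),(.03,.047),(.047,.062)):
    g=(f[:,0]>x0)&(f[:,0]<x1)&(f[:,2]>z0)&(f[:,2]<z1)&(abs(f[:,1])<.09);s=np.sort(f[g,1])
    if len(s)>6: print(nm,z0,len(s),s[:4].round(4),s[-4:].round(4))
for nm,x0,x1 in(('plate',.0415,.0445),('flange',.049,.055)):
    g=(f[:,0]>x0)&(f[:,0]<x1)&(abs(f[:,1])<.06)&(f[:,2]>.03)&(f[:,2]<.075);print(nm,'top z',np.sort(f[g,2])[-8:].round(4))
s=robot.read_state();T=s['position'];a=np.radians(-8.3)
X=np.array([np.cos(a),np.sin(a),0])
img=cv2.imread('pics/sideavg.png')
pc=T+X*.0475  # back
fl=box(T+X*.0475,a,0,.005,.073,.034,.108);pl=box(T,a,.0425,.0475,.062,.042,.102)
c=(365,275,42,75)
draw('side',img,c,8,[(fl,(0,0,255)),(pl,(0,255,0))],'pics/t1.png');draw('side',img,c,8,[],'pics/t2.png')
cv2.imwrite('pics/o9.png',np.hstack([cv2.imread('pics/t1.png'),cv2.imread('pics/t2.png')]))
```

```text
plate -0.008 34 [-0.0632 -0.0631 -0.0628 -0.0622] [0.0489 0.0522 0.0536 0.0556]
plate 0.01 41 [-0.0631 -0.0626 -0.0625 -0.0623] [0.0514 0.0519 0.0569 0.0598]
plate 0.03 51 [-0.0629 -0.0628 -0.0625 -0.0624] [0.0577 0.0602 0.0611 0.0625]
plate 0.047 49 [-0.0595 -0.0569 -0.0533 -0.0525] [0.0455 0.0499 0.0538 0.0562]
flange -0.008 13 [-0.0739 -0.0736 -0.0732 -0.0729] [-0.0706 -0.0624 -0.0622 -0.0615]
flange 0.01 14 [-0.0743 -0.0731 -0.0731 -0.073 ] [-0.0723 -0.0722 -0.0717 -0.0617]
flange 0.03 12 [-0.0734 -0.0732 -0.0731 -0.0728] [-0.0722 -0.0722 -0.0721 -0.0717]
flange 0.047 94 [-0.0744 -0.0729 -0.0724 -0.0721] [0.0647 0.0686 0.0691 0.0715]
plate top z [0.0489 0.0492 0.0492 0.0494 0.0495 0.0495 0.0496 0.0498]
flange top z [0.055  0.055  0.0552 0.0552 0.0554 0.0556 0.0558 0.0563]
```

View pics/o9.png

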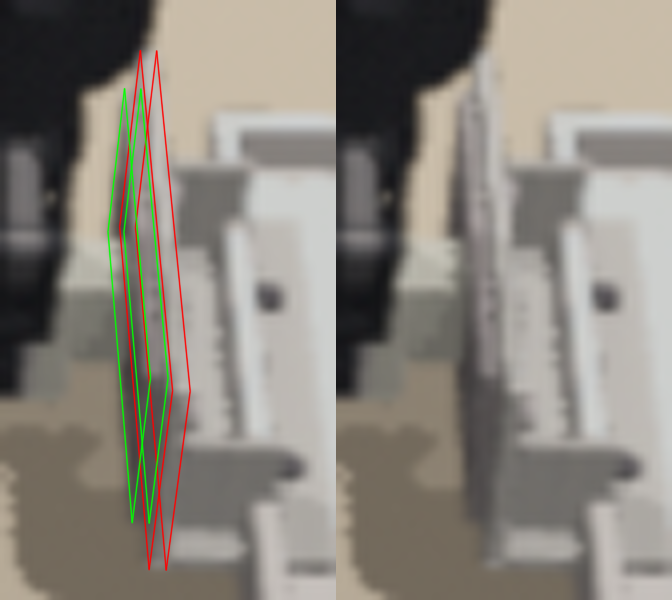

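Centring is within about 0.6 mm: near edges 10.4 mm apart against 11 nominal, tops 6.2 mm apart against 6. I'll firm up the grip, trim the push to 10 N, and check that it stays steady.

servo_tool:
  series:
    - [0.2,-0.2,0.03,0,0]
    - [0.2,0,0,0,0]
    - [0.2,0,0,0,0]
    - [0.2,0,0,0,0]
    - [0.2,0,0,0,0]
  force: 45

```text
clock: 15.65
position: [0.568, -0.1223, 0.054]
tool_rot: [[0.989, -0.15, -0.009], [-0.15, -0.989, 0.002], [-0.009, -0.001, -1.0]]
wrist_force: [-11.0, 0.3, -2.1]
gripper_width: 0.0394
```

```bash
python3 avg.py; python3 avg.py
```

```text
16.15 F [-9.79 -0.75 -2.09] M [-0.214  1.827  0.052] sd [0.35 0.38 0.39 0.03 0.02 0.01] pos [ 0.5679 -0.1223  0.054 ] grip 0.03935217480323345
L 0.1860876204943192 yc 0.0087949140318639 toolz [-0.009   0.0021 -1.    ]
16.65 F [-9.82 -0.87 -1.81] M [-0.237  1.832  0.031] sd [0.42 0.55 0.46 0.03 0.03 0.02] pos [ 0.5679 -0.1223  0.054 ] grip 0.03924391582405096
L 0.18755586160425416 yc 0.007180319636348824 toolz [-0.009  0.002 -1.   ]
```

Steady at 9.8 N over 1 s. Last overview check, then handing in.

Run:
```python
from h import *
snap('side','side10')
```

```text
(no output)
```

View pics/side10.png

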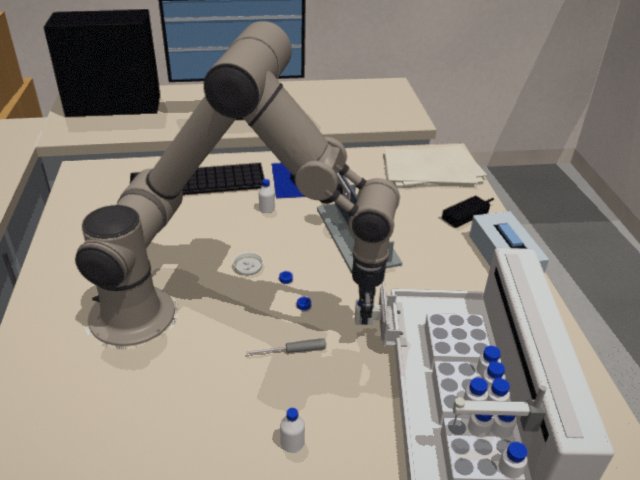

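```bash
python3 -c "
from station import robot
print(robot.close_job())"
```

```text
the job is handed in; nothing more can be done
None
```

The rinse station is off its pegs and held against the flange at about 9.8 N, steady over the last second of readings. I handed the job in at about 17 s with the gripper still holding and pushing. I lifted it about 11 mm before drawing it off, and the push never went above about 11 N.

- **Position:** against the flange's near edge and top, the plate is within about 0.6 mm sideways and 0.2 mm in height. I could not see the threaded holes directly, so centring in the slots comes from these edge measurements.
- **Flatness:** first contact was on the plate's near edge, and I corrected that with a 0.35° turn. The averaged depth images then showed pitch within about 0.4°. The force readings put the pressure within 1 cm of the middle sideways, but they could not confirm its height, because the moment sensor's reference point is unknown. On flatness top to bottom I rely on the images.
- **Rest of the bench:** the final picture shows the caps, bottles and screwdriver where they were. The arm hid the black holder in that view. I last saw it untouched just after the lift, and the arm did not go near it again.

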